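# Hold a specimen in the datum corner of a measuring plate

## Robot

A 7-joint arm with a two-finger parallel gripper is mounted at the origin on the work surface. World frame = base frame: x ahead of the robot, y to its left, z up, the work surface at z = 0. Lengths are in m, angles in rad, forces in N, time in s.
With the tool pointing down it reaches from about 0.375 to 0.925 m from the base axis. Payload 3.1 kg.
Tool frame: the origin (TCP) lies midway between the tips of the shut fingers; the grasp point (between the pads) lies 19 mm behind it (manip.tcp_to_grasp is the distance from the TCP to the grasp point, in m); z points along the fingers, y is the line along which they close (so a half turn about z gives the same grasp; the last joint's range is limited). The gripper opens to 85 mm and grips with 20 to 120 N. Pads are 22 mm wide; open, the fingers measure 114 mm over their backs; the gripper's body (76 mm by 85 mm) begins 54 mm behind the grasp point. The pads swing forward as they close: fully open they stand 13 mm farther back than shut.
Start: joints at [-1.431, 0.383, 0.044, 1.598, -0.018, 1.161, -0.05], TCP at [0.153, 0.632, 0.231] pointing down, gripper open.
Joint ranges: [-2.61, 2.61], [-0.41, 2.15], [-1.48, 1.57], [0, 2.5], [-1.57, 4.71], [0.05, 1.97], [-2.85, 2.85]. Speed limits (rad/s): [2.79, 2.79, 3.14, 3.14, 3.14, 3.14, 3.14].

## Interface

Orientations are given as [roll, pitch, yaw] about the fixed x, y, z axes, in that order (R = Rz(yaw) Ry(pitch) Rx(roll)).
In Python, from rig import manip gives the robot as it stands.
- The arm moves only by the tool inch_along, called as a command line: name --argument value ..., lists and objects as JSON in quotes. Schema: {"type":"object","properties":{"steps":{"type":"array","items":{"type":"number"},"minItems":5,"maxItems":100},"only":{"type":"string"},"quiet":{"type":"boolean"},"lines":{"type":"string"}},"required":["steps"],"additionalProperties":false}. steps is one flat list of numbers that holds 1 to 20 rows one after another, with no inner brackets; each row has 5 numbers: the finger opening in m, then dx, dy, dz in m, then a turn about the tool's z in rad; each row shifts and turns the commanded pose from where the row before left it, along the tool's axes as they then stand; what a row does not reach is not made up. A row lasts 1/12 s, in which the tool goes at most 0.0417 m and 0.125 rad, less where a joint would pass 70% of its speed; a pose out of reach is approached as far as the arm can. The fingers move at their own pace and stop on an object; the grip force is fixed at half the most. Time passes only in rows, so rows that do not move let the fingers close. The tool returns the time, the measured TCP pose, the force, the opening and the grip force at its end. only (a regular expression) keeps the lines of the reply that match it, lines (a string "A,B") keeps lines A to B, and quiet returns only ok. Input that does not fit is refused with a message, and nothing moves.
- manip.observe(): the state, without advancing time (a new reading comes with each control period).
- manip.camera(name): name is "scene" or "top" or "wrist"; returns a dict with "image" (480x640x3 uint8, red, green, blue), "fx", "fy", "cx", "cy" (pixels), "dist_coeffs" ([k1, k2, p1, p2, k3] as OpenCV has them; the pictures are not rectified), "R" (3x3) and "t" (3): a world point X has camera coordinates R X + t. Camera axes: x right, y down, z forward; pixel columns grow to the right and rows downward; lengths in m; the calibration is good to about 2 mm. A picture is of the moment at which its call begins. There is no depth.
- manip.sign_off(): hands the job in; it is judged then, once.
Trained networks look in the newest picture that a camera, given by its name, has taken for a name from the list of things; names that differ only in an ending like _2 or _b are one class to them, and where a whole thing is asked for, a point or a joint stands for the part that bears it (a point fixed in the world has none). Each returns a list of dicts, best first, with "conf" (0 to 1); they miss things now and then, are a little off and sometimes report something else, mostly with a low value. They report only what shows in the picture. A call takes as long as a camera call. They do not tell look-alikes from the thing itself.
- manip.masks_of(camera, name): "region" (480x640 bool, what is visible of it) and "extent" ([left, top, width, height] in pixels, round what is visible of it).
- manip.tip_of(camera, name): "centre" ([column, row] in pixels: a listed point, or the origin of a listed thing).
The state is a dict: "time": time; "joints": joint angles; "joint_velocities": joint speeds; "joint_torque": joint torques, N m; "ee_pos": TCP position; "eef_rot": TCP orientation; "wrist_force": force on the tool from outside, world axes, zero at the start; "torque": the same for the moment, N m; "opening": finger opening in m; "grip_force": force on a finger pad.
Only numpy, scipy, OpenCV 4.12 (cv2) and the standard library are available. Lean on these libraries where they do the work, as an engineer would, in place of code of your own. Each camera call takes 0.05 s, during which the arm holds its last target. There are 200 camera calls.

## Task

Pick up the green specimen block from the white mat and set it flat on the aluminium measuring plate with its long side along the long blue fence. Push it into the corner so that it presses lightly against both blue fences at once, without ramming them, and finish while still holding it pressed there with the gripper for the measurement; leave the other things where they are.

Things in the scene. Friction and masses are not known exactly. Their poses are not given: they have to be found in the camera images.
- green_mount: rectangular resin-mounted metal specimen: a green block 40 (its x) x 60 (its y, the long side) x 38 mm high with a flat round steel disc 26 mm across set in its top; 0.11 to 0.22 kg. Origin at the centre of its underside, z up. It is the one to seat. It starts on the white mat.
- red_mount: rectangular resin-mounted metal specimen: a red block 40 (its x) x 60 (its y, the long side) x 38 mm high with a flat round steel disc 26 mm across set in its top; 0.11 to 0.22 kg. Origin at the centre of its underside, z up. Bystander on the mat.
- black_mount: rectangular resin-mounted metal specimen: a black block 40 (its x) x 60 (its y, the long side) x 38 mm high with a flat round steel disc 26 mm across set in its top; 0.11 to 0.22 kg. Origin at the centre of its underside, z up. Bystander on the mat.
- bottle: small amber glass dropper bottle with red cap, 44 mm across, 85 mm high, standing on the bench between mat and plate. Origin at the centre of its underside. Bystander.
- dish: white ceramic dish, 70 mm across, 22 mm high, on the bench between mat and plate. Origin at the centre of its underside. Bystander.
- mat: white flat mat, 360 (x) x 130 (y) x 4 mm, fixed to the bench; may be left or right of the robot. The three specimens stand in a row along its x, about 105 mm apart, in any order, their long sides roughly along its y. Origin at the centre of its underside.
- plate: aluminium plate, 160 (x) x 200 (y) x 12 mm, fixed to the bench left or right of the robot, turned up to 0.4 rad. Origin at the centre of its underside; top face at z = 12 mm. Two rigid blue fences stand 10 mm above the top face. A block seated in the corner has its origin at x = 35, y = 45, z = 12 mm in this frame, its y axis parallel to the plate's y (either way round).
- long_fence: long blue fence on the plate, 12 (x) x 150 (y) x 10 mm, along the plate's +x edge; its inner (-x) face is at x = 55 mm in the plate's frame. Origin at the centre of its underside, which lies on the plate's top face; axes as the plate's. Fences and plate are not slippery: friction against the block can take up much of a sideways push.
- short_fence: short blue fence on the plate, 90 (x) x 12 (y) x 10 mm, along the plate's +y edge; its inner (-y) face is at y = 75 mm in the plate's frame. Origin at the centre of its underside, which lies on the plate's top face; axes as the plate's.
- corner (a point): the point on the plate's top face where the planes of the two fences' inner faces meet: x = 55, y = 75, z = 12 mm in the plate's frame; axes as the plate's (+x points into the long fence, +y into the short fence).
Not all that is in view belongs to the job. Of the things that look like the green_mount, the largest one is meant.

How it is judged:
By the outcome, as a careful person would: the job done as asked, in the order asked, and still so for the second after the job is handed in, while the arm keeps its last pose, push and grip.
It also fails if it takes over 58 s, if anything falls off the work surface, if the arm or the gripper's body presses on something with over 40 N, if the wrist force passes 120 N, or if a joint passes its speed limit or range.

## Working session

There is one attempt and no reset: what is moved stays moved. The work goes in short steps, Python scripts to look and compute and a tool call to move; the robot and the scene stay as the last step left them, time stands still between calls to the robot, and variables do not carry over. Pictures are saved under pics/ and viewed, at most 10 in all, crops included, and the job is handed in when it is done.

```bash
mkdir -p pics; ls
```

Run:
```python
from rig import manip
import cv2,numpy as np
s=manip.observe(); print({k:np.round(v,3).tolist() for k,v in s.items()}, manip.tcp_to_grasp)
for c in ("top","scene"):
    d=manip.camera(c); cv2.imwrite(f"pics/{c}0.png",d["image"][:,:,::-1])
    print(c,d["fx"],np.round(d["R"],3).tolist(),np.round(d["t"],3).tolist(),d["dist_coeffs"])
    for n in ("green_mount","red_mount","black_mount","bottle","dish","mat","plate","long_fence","short_fence","corner"):
        try:
            print(n,"tip",[(np.round(r["centre"],1).tolist(),round(r["conf"],2)) for r in manip.tip_of(c,n)],"mask",[(r["extent"],int(r["region"].sum()),round(r["conf"],2)) for r in manip.masks_of(c,n)])
        except Exception as e: print(n,e)
```

```text
pics
{'time': 0.0, 'joints': [-1.431, 0.384, 0.044, 1.6, -0.018, 1.161, -0.05], 'joint_velocities': [0.0, -0.0, 0.0, -0.0, 0.001, 0.0, -0.001], 'joint_torque': [0.0, -43.346, 1.025, -24.951, 0.011, 0.011, 0.0], 'ee_pos': [0.153, 0.631, 0.23], 'eef_rot': [-3.139, 0.0, 2.904], 'wrist_force': [0.011, 0.081, 0.825], 'torque': [0.044, 0.003, -0.025], 'grip_force': 0.0, 'opening': 0.085} 0.0187
top 524.5864494877479 [[-0.028, -0.999, 0.016], [-0.999, 0.027, -0.038], [0.038, -0.017, -0.999]] [-0.035, 0.537, 0.97] [-0.01570135  0.          0.          0.          0.        ]
green_mount tip [([466.1, 237.0], 0.84), ([483.4, 294.7], 0.71), ([395.4, 236.5], 0.61)] mask [([380.3, 222.6, 39.9, 26.5], 817, 0.85), ([456.0, 222.4, 27.3, 30.3], 485, 0.73), ([473.6, 283.3, 21.0, 24.3], 439, 0.71)]
red_mount tip [([397.5, 295.2], 0.78), ([170.5, 209.9], 0.15)] mask [([382.3, 281.9, 33.8, 22.8], 849, 0.72)]
black_mount tip [([388.7, 179.0], 0.74), ([125.0, 220.5], 0.58)] mask [([379.3, 160.9, 34.9, 33.2], 838, 0.93), ([267.3, 180.0, 19.8, 25.7], 484, 0.57)]
bottle tip [([281.0, 193.0], 0.93), ([123.4, 
[... 1210 characters left out ...]
, 238.5], 0.35)] mask [([319.9, 254.8, 25.9, 46.0], 859, 0.86)]
dish tip [([351.8, 239.0], 0.97)] mask [([336.4, 218.0, 35.2, 23.4], 688, 0.92), ([168.4, 174.4, 145.7, 132.5], 5344, 0.38)]
mat tip [([246.3, 232.3], 0.9), ([249.1, 229.6], 0.63), ([449.8, 287.8], 0.6)] mask [([171.3, 174.6, 138.6, 131.2], 5669, 0.8)]
plate tip [([453.0, 289.3], 0.98)] mask [([390.4, 244.7, 120.8, 91.1], 8162, 0.57), ([254.4, 176.9, 32.2, 28.4], 735, 0.37)]
long_fence tip [([447.8, 313.3], 0.94)] mask [([403.3, 297.5, 94.0, 26.9], 851, 0.7)]
short_fence tip [([500.9, 296.6], 0.62)] mask [([494.8, 275.7, 11.6, 43.8], 354, 0.73)]
corner tip [([494.6, 318.0], 0.72)] mask [([393.7, 246.2, 116.7, 93.8], 7959, 0.81)]
```

View both.

View pics/top0.png

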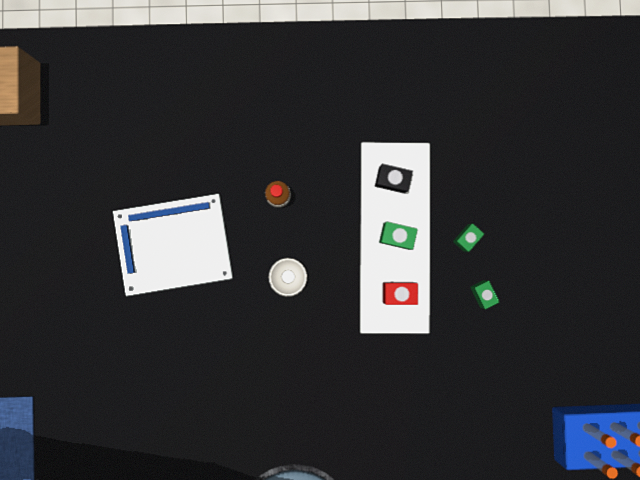

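View pics/scene0.png

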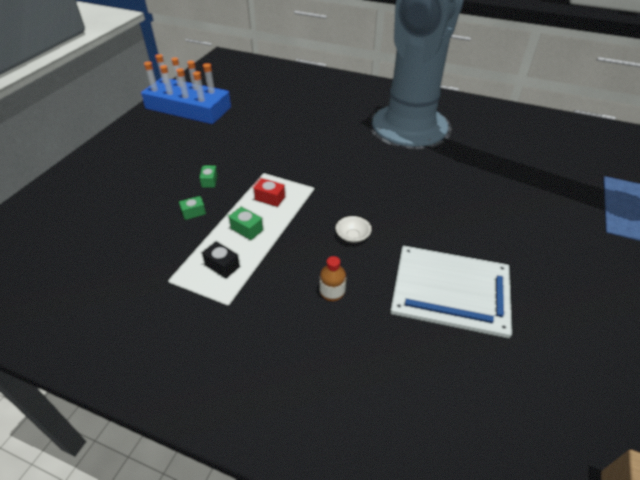

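The top view shows three green blocks: (398,236) on the mat between black and red, and smaller ones off the mat at (470,238) and (486,295). In the scene view they are at (245,222), (193,208) and (208,175). I choose the one on the mat, which is the largest. The plate is at (170,245) with its corner at (124,218), the bottle at (278,193) and the dish at (288,277).

Create h.py:
```python
from rig import manip
import cv2,numpy as np
def KD(d): return np.array([[d["fx"],0,d["cx"]],[0,d["fy"],d["cy"]],[0,0,1.]]),np.array(d["dist_coeffs"],float)
def und(d,uv):
    K,D=KD(d); return cv2.undistortPoints(np.array(uv,float).reshape(-1,1,2),K,D).reshape(-1,2)
def tri(d1,p1,d2,p2):
    P=[np.c_[d["R"],d["t"]] for d in (d1,d2)]
    X=cv2.triangulatePoints(P[0],P[1],und(d1,p1).T,und(d2,p2).T); return (X[:3]/X[3]).T
def onz(d,uv,z):
    R,t=np.array(d["R"]),np.array(d["t"]); n=und(d,uv); r=np.c_[n,np.ones(len(n))]@R; c=-R.T@t
    return c+r*((z-c[2])/r[:,2])[:,None]
def proj(d,X):
    K,D=KD(d); return cv2.projectPoints(np.array(X,float).reshape(-1,1,3),cv2.Rodrigues(np.array(d["R"]))[0],np.array(d["t"],float),K,D)[0].reshape(-1,2)
```

Run:
```python
from h import *
T=manip.camera("top");S=manip.camera("scene")
np.set_printoptions(precision=4,suppress=True)
def disc(d,box):
    x,y,w,h=box; im=cv2.cvtColor(d["image"][y:y+h,x:x+w],cv2.COLOR_RGB2HSV)
    m=((im[...,1]<70)&(im[...,2]>120)).astype(np.uint8)
    n,l,st,c=cv2.connectedComponentsWithStats(m); b=[(st[i,4],(c[i]+[x,y])) for i in range(1,n) if st[i,0]>0 and st[i,1]>0 and st[i,0]+st[i,2]<w and st[i,1]+st[i,3]<h]
    return max(b,key=lambda q:q[0])
a=disc(T,(383,222,34,28));b=disc(S,(229,205,36,34));print(a,b); print("disc",tri(T,a[1],S,b[1]),onz(T,a[1],.042))
# green blobs in top
for d,n in((T,"T"),(S,"S")):
    im=cv2.cvtColor(d["image"],cv2.COLOR_RGB2HSV);m=cv2.inRange(im,(45,90,40),(80,255,255));k,l,st,c=cv2.connectedComponentsWithStats(m);print(n,[(st[i].tolist(),c[i]) for i in range(1,k) if st[i,4]>100])
pt={"long_fence":([169.2,214.6],[447.8,313.3]),"short":([129.6,248.6],[500.9,296.6]),"plate":([168.1,244.1],[453,289.3]),"corner":([124.5,220.6],[494.6,318]),"bottle":([281,193],[332.5,293.9]),"dish":([288.6,276.7],[351.8,239])}
for k,(p,q) in pt.items(): print(k,tri(T,p,S,q))
# blue fence strips in top
m=cv2.inRange(cv2.cvtColor(T["image"],cv2.COLOR_RGB2HSV),(100,110,60),(125,255,255));m[:,:100]=0;m[:,240:]=0
k,l,st,c=cv2.connectedComponentsWithStats(m)
for i in range(1,k):
    if st[i,4]>100:
        q=np.argwhere(l==i)[:,::-1].astype(np.float32); P=onz(T,q,.022)[:,:2]; r=cv2.minAreaRect(P.astype(np.float32)*1000); print(st[i],r)
```

```text
Traceback (most recent call last):
ValueError: max() iterable argument is empty
```

Run:
```python
from h import *
d=manip.camera("top"); cv2.imwrite("pics/crop1.png",cv2.resize(d["image"][210:320,360:520,::-1],None,fx=5,fy=5,interpolation=cv2.INTER_CUBIC))
```

```text
(no output)
```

View pics/crop1.png

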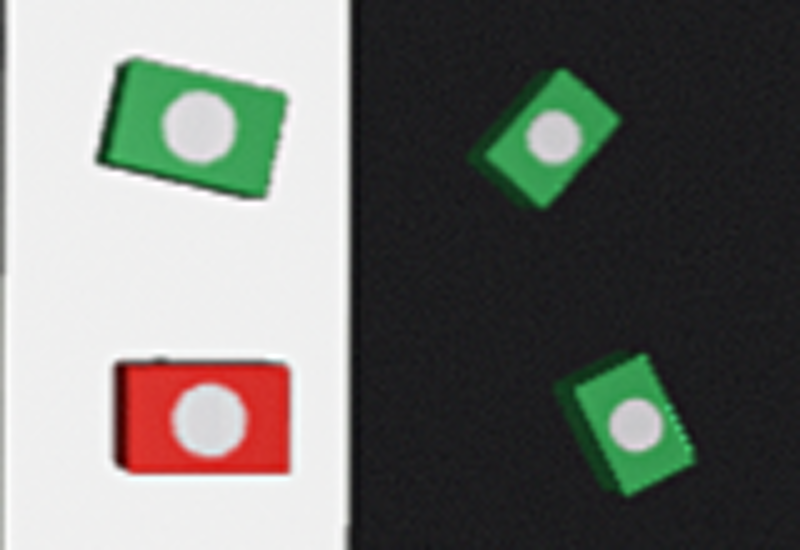

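The close crop confirms it: the green block on the mat (top 400,235.4) is clearly bigger than the two off it.

Run:
```python
from h import *
T=manip.camera("top");S=manip.camera("scene")
np.set_printoptions(precision=4,suppress=True)
def disc(d,u,v,near):
    im=cv2.cvtColor(d["image"],cv2.COLOR_RGB2HSV); m=((im[...,1]<75)&(im[...,2]>100)).astype(np.uint8)
    k,l,st,c=cv2.connectedComponentsWithStats(m,connectivity=4)
    i=min((i for i in range(1,k) if 30<st[i,4]<400),key=lambda i:np.hypot(*(c[i]-[u,v]))); return st[i],c[i]
a=disc(T,400,235,0);b=disc(S,245,217,0);print(a,b);print("disc",tri(T,a[1],S,b[1]),onz(T,a[1],.042))
m=cv2.inRange(cv2.cvtColor(T["image"],cv2.COLOR_RGB2HSV),(45,90,120),(80,255,255));k,l,st,c=cv2.connectedComponentsWithStats(m)
for i in range(1,k):
    if st[i,4]>100: print(st[i],cv2.minAreaRect((onz(T,np.argwhere(l==i)[:,::-1],.042)[:,:2]*1000).astype(np.float32)))
pt={"long_fence":([169.2,214.6],[447.8,313.3]),"short":([129.6,248.6],[500.9,296.6]),"plate":([168.1,244.1],[453,289.3]),"corner":([124.5,220.6],[494.6,318]),"bottle":([281,193],[332.5,293.9]),"dish":([288.6,276.7],[351.8,239])}
for k,(p,q) in pt.items(): print(k,tri(T,p,S,q))
m=cv2.inRange(cv2.cvtColor(T["image"],cv2.COLOR_RGB2HSV),(100,110,60),(125,255,255));m[:,:100]=0;m[:,240:]=0
k,l,st,c=cv2.connectedComponentsWithStats(m)
for i in range(1,k):
    if st[i,4]>100:
        r=cv2.minAreaRect((onz(T,np.argwhere(l==i)[:,::-1],.022)[:,:2]*1000).astype(np.float32)); print(st[i],r)
```

```text
(array([392, 228,  15,  15, 172], dtype=int32), array([399.3663, 234.9826])) (array([186, 199,  10,   7,  59], dtype=int32), array([190.6949, 202.1864]))
disc [[ 0.5603 -0.2401  0.0918]] [[ 0.5301 -0.2053  0.042 ]]
[382 222  35  27 484] ((529.9012451171875, -204.93203735351562), (58.18772888183594, 37.705326080322266), 75.63050842285156)
[458 224  25  27 265] ((522.5156860351562, -334.5640869140625), (29.43844223022461, 41.57872772216797), 43.30354690551758)
[475 281  23  28 265] ((418.0704650878906, -359.717529296875), (42.002471923828125, 27.88471794128418), 24.509750366210938)
long_fence [[0.5816 0.2196 0.0031]]
short [[0.5189 0.2957 0.0125]]
plate [[0.5266 0.2197 0.0065]]
corner [[0.5719 0.2962 0.0181]]
bottle [[ 0.6159  0.0131 -0.002 ]]
dish [[ 0.4581 -0.0006 -0.0122]]
[129 203  80  18 455] ((586.0152587890625, 216.0978240966797), (10.7470064163208, 148.29640197753906), 7.812534332275391)
[121 225  13  48 294] ((519.3735961914062, 293.9225769042969), (87.78865051269531, 11.23913288116455), 7.679649829864502)
```

inch_along --steps '[0.085, -0.033, -0.022, -0.002, 0, 0.085, -0.033, -0.022, -0.002, 0, 0.085, -0.033, -0.022, -0.002, 0, 0.085, -0.033, -0.022, -0.002, 0, 0.085, -0.033, -0.022, -0.002, 0, 0.085, -0.033, -0.022, -0.002, 0, 0.085, -0.033, -0.022, -0.002, 0, 0.085, -0.033, -0.022, -0.002, 0, 0.085, -0.033, -0.022, -0.002, 0, 0.085, -0.033, -0.022, -0.002, 0, 0.085, -0.033, -0.022, -0.002, 0, 0.085, -0.033, -0.022, -0.002, 0, 0.085, -0.033, -0.022, -0.002, 0]'

```text
time: 3.43
ee_pos: [0.5037, 0.2512, 0.2578]
eef_rot: [3.141, 0.0, 2.904]
wrist_force: [-0.1, -0.2, 0.6]
opening: 0.085
grip_force: 0.0
```

inch_along --steps '[0.085, 0, 0, 0, 0.12, 0.085, 0, 0, 0, 0.12, 0.085, 0, 0, 0, 0.12, 0.085, 0, 0, 0, 0.12, 0.085, 0, 0, 0, 0.12, 0.085, 0, 0, 0, 0.12, 0.085, 0, 0, 0, 0.12, 0.085, 0, 0, 0, 0.12, 0.085, 0, 0, 0, 0.12, 0.085, 0, 0, 0, 0.12, 0.085, 0, 0, 0, 0]'

```text
time: 4.35
ee_pos: [0.5026, 0.2528, 0.2574]
eef_rot: [3.141, -0.0, 1.702]
wrist_force: [0.6, 0.5, -1.0]
opening: 0.0849
grip_force: 0.0
```

Run:
```python
from h import *
s=manip.observe();print(s["joints"],s["eef_rot"])
d=manip.camera("wrist"); cv2.imwrite("pics/w1.png",d["image"][:,:,::-1]); print(np.round(-np.array(d["R"]).T@d["t"],3),np.round(d["R"],3).tolist(),d["fx"])
for n in ("long_fence","short_fence","plate","corner"): print(n,[(np.round(r["centre"],1),round(r["conf"],2)) for r in manip.tip_of("wrist",n)])
```

```text
[-0.95974302  0.20445361  0.47992544  1.80212911 -0.1024645   1.15935844
 -0.31613505] [ 3.14146185e+00 -5.59491099e-05  1.70196098e+00]
[0.493 0.323 0.399] [[0.991, 0.131, -0.0], [0.125, -0.951, 0.282], [0.037, -0.28, -0.959]] 379.0774242603896
long_fence [(array([391.9, 239.9]), 0.63)]
short_fence [(array([341.6, 159.4]), 0.95)]
plate [(array([334.2, 238.7]), 0.83)]
corner [(array([392.6, 170.7]), 0.93)]
```

View pics/w1.png

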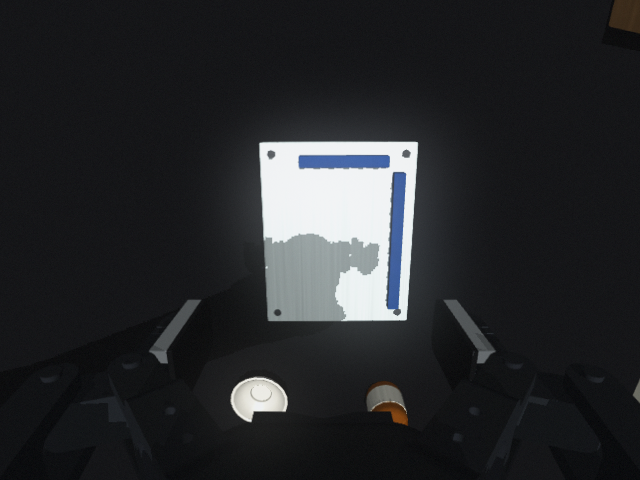

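The wrist view shows the whole plate (centre ~340,230), the long fence at column ~397 (rows 172–308) and the short fence at (344,161). Both are unobstructed.

Create fence.py:
```python
from h import *
np.set_printoptions(precision=4,suppress=True)
def strips(d,lo=100):
    hsv=cv2.cvtColor(d["image"],cv2.COLOR_RGB2HSV); m=cv2.inRange(hsv,(100,110,50),(128,255,255))
    k,l,st,c=cv2.connectedComponentsWithStats(m); o=[]
    for i in range(1,k):
        if st[i,4]<100: continue
        uv=np.argwhere(l==i)[:,::-1]; P=onz(d,uv,.022); (cx,cy),(w,h),a=cv2.minAreaRect((P[:,:2]*1000).astype(np.float32))
        if not (400<cx<700 and 130<cy<380): continue
        if h>w: w,h,a=h,w,a+90
        o.append((c[i],cx,cy,w,h,(a+90)%180-90 if w<110 else a))
    return sorted(o,key=lambda r:-r[3])
if __name__=="__main__":
    W=manip.camera("wrist");T=manip.camera("top"); a=strips(W);b=strips(T)
    for q in (a,b):
        for r in q: print(np.round(r[0],1),np.round(r[1:],2))
        L,S=q[0],q[1]; th=np.deg2rad((L[5]-90+S[5])/2); ex=np.array([np.cos(th),np.sin(th)]);ey=np.array([-ex[1],ex[0]])
        X=np.dot(ex,L[1:3])-6; Y=np.dot(ey,S[1:3])-6; print("yaw",th,"corner",X*ex+Y*ey,"seat",(X-20)*ex+(Y-30)*ey)
    for i in (0,1): print("tri",tri(W,a[i][0],T,b[i][0]))
    # plate outline from wrist
    m=(cv2.cvtColor(W["image"],cv2.COLOR_RGB2GRAY)>90).astype(np.uint8); m=cv2.morphologyEx(m,cv2.MORPH_CLOSE,np.ones((25,25)))
    k,l,st,c=cv2.connectedComponentsWithStats(m); i=l[200,330]; (cx,cy),s,an=cv2.minAreaRect((onz(W,np.argwhere(l==i)[:,::-1],.012)[:,:2]*1000).astype(np.float32)); print("plate",cx,cy,s,an)
```

```bash
python3 fence.py
```

```text
[396.1 239.4] [585.18 215.75 147.61  11.5   97.79]
[344.3 161.2] [518.74 292.43  88.43  10.73   7.8 ]
yaw 0.13602345771169744 corner [568.5235 293.1864] seat [552.7764 260.7514]
[168.5 211.3] [586.02 216.1  148.3   10.75  97.81]
[127.1 248.9] [519.44 293.36  87.79  12.39   7.86]
yaw 0.13677300023931105 corner [569.2157 294.1538] seat [553.4929 261.707 ]
tri [[0.5868 0.2184 0.013 ]]
tri [[0.5189 0.2928 0.0234]]
plate 524.3006591796875 212.06475830078125 (159.2342071533203, 199.51646423339844) 7.74233341217041
```

inch_along --steps '[0.085, -0.038, -0.0027, 0.003, 0, 0.085, -0.038, -0.0027, 0.003, 0, 0.085, -0.038, -0.0027, 0.003, 0, 0.085, -0.038, -0.0027, 0.003, 0, 0.085, -0.038, -0.0027, 0.003, 0, 0.085, -0.038, -0.0027, 0.003, 0, 0.085, -0.038, -0.0027, 0.003, 0, 0.085, -0.038, -0.0027, 0.003, 0, 0.085, -0.038, -0.0027, 0.003, 0, 0.085, -0.038, -0.0027, 0.003, 0, 0.085, -0.038, -0.0027, 0.003, 0, 0.085, -0.038, -0.0027, 0.003, 0, 0.085, 0, 0, 0, 0.096, 0.085, 0, 0, 0, 0.096, 0.085, 0, 0, 0, 0.096, 0.085, 0, 0, 0, 0.096, 0.085, 0, 0, 0, 0]'

```text
time: 6.12
ee_pos: [0.5311, -0.2037, 0.2211]
eef_rot: [-3.141, 0.0, 1.319]
wrist_force: [-0.6, 0.1, -0.6]
opening: 0.0852
grip_force: 0.0
```

Create blk.py:
```python
from h import *
np.set_printoptions(precision=4,suppress=True)
def top(d,z,vmin=120):
    m=cv2.inRange(cv2.cvtColor(d["image"],cv2.COLOR_RGB2HSV),(45,90,vmin),(80,255,255)); k,l,st,c=cv2.connectedComponentsWithStats(m); o=[]
    for i in range(1,k):
        if st[i,4]<100: continue
        uv=np.argwhere(l==i)[:,::-1]; (cx,cy),(w,h),a=cv2.minAreaRect((onz(d,uv,z)[:,:2]*1000).astype(np.float32))
        if h>w: w,h,a=h,w,a+90
        # disc = hole in green
        f=(l==i).astype(np.uint8); con=cv2.findContours(f,cv2.RETR_CCOMP,cv2.CHAIN_APPROX_NONE); hol=[q for q,hh in zip(con[0],con[1][0]) if hh[3]>=0]
        u=None
        if hol:
            q=max(hol,key=len)
            if len(q)>=5: u=cv2.fitEllipse(q)[0]
        o.append((w*h,cx,cy,w,h,a,u))
    return sorted(o,key=lambda r:-r[0])[:3]
```

Run:
```python
from blk import *
s=manip.observe();print(s["joints"],s["ee_pos"])
W=manip.camera("wrist");T=manip.camera("top"); cv2.imwrite("pics/w2.png",W["image"][:,:,::-1])
for d in (W,T):
    for v in (90,120):
        for r in top(d,.042,v): print(v,r)
t=top(T,.042)[0][6]; 
S=manip.camera("scene")
for r in top(W,.042)[:1]:
    if r[6] is not None: print("disc tri W-T",tri(W,r[6],T,t),onz(W,r[6],.042),onz(T,t,.042))
    for q in top(S,.042,90):
        if q[6] is not None: print("S",q[6],"tri W-S",tri(W,r[6],S,q[6]))
```

```text
[-0.4064  0.3117  0.8356  1.8382 -0.2572  1.1042  0.2702] [ 0.5311 -0.2037  0.2211]
90 (2267.751252136455, 529.66796875, -206.30764770507812, 58.91046905517578, 38.494876861572266, 74.59538269042969, (320.8887634277344, 214.92141723632812))
90 (1152.8347368729665, 421.47674560546875, -356.44976806640625, 41.59065628051758, 27.718599319458008, 24.478261947631836, (254.34544372558594, 382.36297607421875))
120 (2236.931561803445, 529.2828979492188, -206.50759887695312, 57.714630126953125, 38.75848388671875, 75.54456329345703, (320.8887634277344, 214.92141723632812))
120 (1094.4391967067277, 421.5633544921875, -356.3727722167969, 40.24061965942383, 27.19737434387207, 23.506860733032227, (254.34544372558594, 382.36297607421875))
90 (2331.7891793873277, 529.4660034179688, -204.8138885498047, 60.47081756591797, 38.560569763183594, 75.46701049804688, (399.29217529296875, 235.07225036621094))
120 (2208.746510619385, 529.8515014648438, -205.20529174804688, 58.715614318847656, 37.61770248413086, 75.46701049804688, (399.29217529296875, 235.07225036621094))
disc tri W-T [[ 0.5298 -0.2031  0.0567]] [[ 0.5292 -0.2071  0.042 ]] [[ 0.53   -0.2052  0.042 ]]
S (207.1702423095703, 171.08702087402344) tri W-S [[ 0.5565 -0.2094  0.1692]]
```

View pics/w2.png

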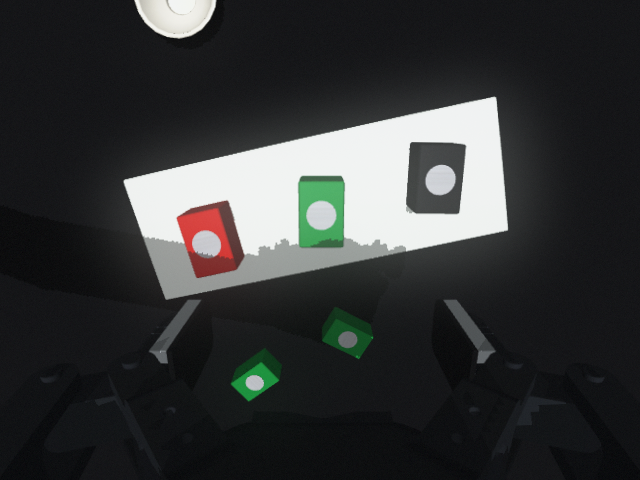

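The wrist view shows the green block at (321,214), square to the fingers, with red at (207,242), black at (440,180) and the small greens below (348,338; 255,382). I'll check its height using the scene view's wide baseline.

Run:
```python
from blk import *
S=manip.camera("scene");W=manip.camera("wrist");T=manip.camera("top")
c=S["image"][205:240,225:270]; g=cv2.cvtColor(c,cv2.COLOR_RGB2HSV)
m=((g[...,1]<110)&(g[...,2]>100)).astype(np.uint8); k,l,st,ce=cv2.connectedComponentsWithStats(m,connectivity=4)
print([(st[i].tolist(),ce[i]+[225,205]) for i in range(1,k) if st[i,4]>15])
print("expect",proj(S,[[.5296,-.206,.042],[.5296,-.206,.030],[.5296,-.206,.055]]))
for i in range(1,k):
    if 20<st[i,4]<150: 
        p=ce[i]+[225,205]; print(tri(S,p,W,top(W,.042)[0][6]),tri(S,p,T,top(T,.042)[0][6]))
```

```text
[([0, 0, 45, 35, 975], array([249.1005, 221.6779]))]
expect [[244.0107 215.3887]
 [244.688  219.8226]
 [243.2623 210.4903]]
```

Run:
```python
from blk import *
S=manip.camera("scene");W=manip.camera("wrist");T=manip.camera("top")
h=cv2.cvtColor(S["image"],cv2.COLOR_RGB2HSV)[205:240,225:270]
m=cv2.inRange(h,(45,70,30),(85,255,255)); p=cv2.findNonZero(m); hull=np.zeros_like(m); cv2.fillConvexPoly(hull,cv2.convexHull(p),1); hull=cv2.erode(hull,np.ones((3,3)))
q=(hull>0)&(m==0); k,l,st,ce=cv2.connectedComponentsWithStats(q.astype(np.uint8),connectivity=4); i=1+np.argmax(st[1:,4]); u=ce[i]+[225,205]; print(st[i],u)
print(tri(S,u,W,top(W,.042)[0][6]),tri(S,u,T,top(T,.042)[0][6]))
```

```text
[ 13   6  14  10 111] [244.5766 215.7027]
[[ 0.5286 -0.2066  0.0403]] [[ 0.5298 -0.2049  0.0417]]
```

inch_along --steps '[0.085, -0.0026, -0.001, 0, 0, 0.085, 0, 0, 0.034, 0, 0.085, 0, 0, 0.034, 0, 0.085, 0, 0, 0.034, 0, 0.085, 0, 0, 0.034, 0, 0.085, 0, 0, 0.034, 0, 0.085, 0, 0, 0.0125, 0, 0.085, 0, 0, 0.0125, 0, 0.085, 0, 0, 0.010, 0, 0.085, 0, 0, 0, 0, 0.085, 0, 0, 0, 0]'

```text
time: 7.48
ee_pos: [0.5304, -0.2063, 0.0172]
eef_rot: [3.14, 0.0, 1.32]
wrist_force: [-0.4, 0.6, 0.1]
opening: 0.0849
grip_force: 0.0
```

inch_along --steps '[0.03, 0, 0, 0, 0, 0.03, 0, 0, 0, 0, 0.03, 0, 0, 0, 0, 0.03, 0, 0, 0, 0, 0.03, 0, 0, 0, 0, 0.03, 0, 0, 0, 0, 0.03, 0, 0, 0, 0, 0.03, 0, 0, 0, 0, 0.03, 0, 0, 0, 0, 0.03, 0, 0, 0, 0, 0.03, 0, 0, 0, 0, 0.03, 0, 0, 0, 0]'

```text
time: 8.48
ee_pos: [0.5306, -0.2062, 0.0174]
eef_rot: [3.14, -0.0, 1.32]
wrist_force: [-0.2, 1.1, 6.4]
opening: 0.0388
grip_force: 63.1
```

inch_along --steps '[0.03, 0, 0, -0.02, 0, 0.03, 0, 0, -0.036, 0, 0.03, 0, 0, -0.036, 0, 0.03, 0, 0, -0.036, 0, 0.03, 0, 0, -0.016, 0, 0.03, 0, 0, 0, 0]'

```text
time: 8.98
ee_pos: [0.5322, -0.2072, 0.1644]
eef_rot: [3.133, -0.001, 1.32]
wrist_force: [1.1, -0.9, -0.8]
opening: 0.0388
grip_force: 62.4
```

inch_along --steps '[0.03, 0.0345, -0.0076, 0, 0, 0.03, 0.0345, -0.0076, 0, 0, 0.03, 0.0345, -0.0076, 0, 0, 0.03, 0.0345, -0.0076, 0, 0, 0.03, 0.0345, -0.0076, 0, 0, 0.03, 0.0345, -0.0076, 0, 0, 0.03, 0.0345, -0.0076, 0, 0, 0.03, 0.0345, -0.0076, 0, 0, 0.03, 0.0345, -0.0076, 0, 0, 0.03, 0.0345, -0.0076, 0, 0, 0.03, 0.0345, -0.0076, 0, 0, 0.03, 0.0345, -0.0076, 0, 0, 0.03, 0.0345, -0.0076, 0, 0, 0.03, 0, 0, 0, -0.097, 0.03, 0, 0, 0, -0.097, 0.03, 0, 0, 0, -0.097, 0.03, 0, 0, 0, -0.097, 0.03, 0, 0, 0, 0, 0.03, 0, 0, 0, 0]'

```text
time: 10.57
ee_pos: [0.5436, 0.2525, 0.1581]
eef_rot: [-3.138, 0.001, 1.705]
wrist_force: [0.4, -0.4, -2.3]
opening: 0.039
grip_force: 62.2
```

Run:
```python
from blk import *
W=manip.camera("wrist");T=manip.camera("top");s=manip.observe();print(s["ee_pos"],s["joints"])
z=s["ee_pos"][2]+.0246
for d in (W,T):
    for r in top(d,z)[:1]: print(r, None if r[6] is None else onz(d,r[6],z))
cv2.imwrite("pics/w3.png",W["image"][:,:,::-1])
```

```text
[0.5442 0.2528 0.159 ] [-0.9742  0.4096  0.5819  1.8078 -0.2622  1.0039 -0.1526]
(727.5932284662849, 540.3241577148438, 272.2280578613281, 38.05934143066406, 19.11733627319336, 7.200381278991699, None) None
(880.1452100448514, 519.084228515625, -289.33819580078125, 36.45606231689453, 24.142629623413086, 137.2000389099121, (470.33099365234375, 237.09848022460938)) [[ 0.5192 -0.2897  0.1836]]
```

View pics/w3.png

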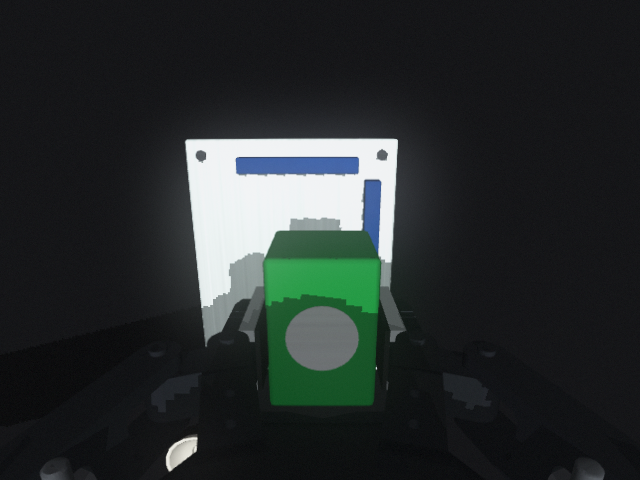

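The wrist view shows the block held level and square, with its disc at (322,338) and both fences in view ahead of it.

Run:
```python
from blk import *
W=manip.camera("wrist");s=manip.observe();p=np.array(s["ee_pos"]);y=s["eef_rot"][2];print(p,s["eef_rot"])
for z in (.0246,.030): 
    X=onz(W,[[322,338],[264,258],[380,258],[267,405],[376,405]],p[2]+z)[:,:2]; d=X-p[:2]; print(np.c_[d@[np.cos(y),np.sin(y)],d@[np.sin(y),-np.cos(y)]]*1000)
```

```text
[0.5445 0.2528 0.1593] [-3.1401  0.0007  1.7062]
[[ -0.2199  -0.6323]
 [ 29.3806 -19.5249]
 [ 29.3918  18.2702]
 [-28.9573 -21.2001]
 [-28.8946  19.5218]]
[[  3.0813  -0.6206]
 [ 31.3077 -18.6361]
 [ 31.3184  17.4045]
 [-24.3222 -20.2336]
 [-24.2624  18.598 ]]
```

inch_along --steps '[0.03, 0, 0, 0.036, 0, 0.03, 0, 0, 0.036, 0, 0.03, 0, 0, 0.030, 0, 0.03, 0, 0, 0.012, 0, 0.03, 0, 0, 0.010, 0, 0.03, 0, 0, 0.004, 0, 0.03, 0, 0, 0, 0, 0.03, 0, 0, 0, 0, 0.03, 0, 0, 0, 0]'

```text
time: 11.47
ee_pos: [0.5469, 0.2539, 0.0342]
eef_rot: [3.138, -0.001, 1.708]
wrist_force: [0.0, -0.3, -2.1]
opening: 0.0389
grip_force: 62.0
```

inch_along --steps '[0.03, 0, 0, 0.002, 0, 0.03, 0, 0, 0.002, 0, 0.03, 0, 0, 0, 0, 0.03, 0, 0, 0, 0]'

```text
time: 11.8
ee_pos: [0.545, 0.2532, 0.0284]
eef_rot: [-3.142, -0.0, 1.708]
wrist_force: [-0.5, 0.4, -2.2]
opening: 0.0387
grip_force: 62.0
```

inch_along --steps '[0.03, 0, 0, 0.0015, 0, 0.03, 0, 0, 0, 0, 0.03, 0, 0, 0, 0]'

```text
time: 12.05
ee_pos: [0.5449, 0.2531, 0.0266]
eef_rot: [-3.141, 0.0, 1.708]
wrist_force: [-0.1, -0.1, -1.7]
opening: 0.039
grip_force: 62.0
```

inch_along --steps '[0.03, 0, 0, 0.001, 0, 0.03, 0, 0, 0, 0, 0.03, 0, 0, 0, 0]'

```text
time: 12.3
ee_pos: [0.545, 0.2531, 0.0256]
eef_rot: [-3.141, 0.0, 1.708]
wrist_force: [-0.1, -0.3, -2.8]
opening: 0.0384
grip_force: 62.0
```

inch_along --steps '[0.03, 0, 0, 0.0005, 0, 0.03, 0, 0, 0, 0, 0.03, 0, 0, 0, 0]'

```text
time: 12.55
ee_pos: [0.5452, 0.2532, 0.0255]
eef_rot: [-3.142, -0.0, 1.708]
wrist_force: [-0.6, -0.4, 1.0]
opening: 0.0391
grip_force: 62.4
```

inch_along --steps '[0.03, 0, 0.002, 0, 0, 0.03, 0, 0.002, 0, 0, 0.03, 0, 0.002, 0, 0, 0.03, 0, 0, 0, 0, 0.03, 0, 0, 0, 0]'

```text
time: 12.97
ee_pos: [0.5519, 0.2543, 0.0255]
eef_rot: [3.14, -0.0, 1.708]
wrist_force: [-0.7, 0.5, 1.7]
opening: 0.0386
grip_force: 62.5
```

inch_along --steps '[0.03, 0.002, 0, 0, 0, 0.03, 0.002, 0, 0, 0, 0.03, 0.0005, 0, 0, 0, 0.03, 0, 0, 0, 0, 0.03, 0, 0, 0, 0]'

```text
time: 13.38
ee_pos: [0.5511, 0.2584, 0.0255]
eef_rot: [3.14, 0.0, 1.708]
wrist_force: [0.6, -1.5, 0.7]
opening: 0.0391
grip_force: 62.6
```

inch_along --steps '[0.03, 0, 0.001, 0, 0, 0.03, 0, 0, 0, 0, 0.03, 0, 0, 0, 0]'

```text
time: 13.63
ee_pos: [0.5512, 0.2584, 0.0255]
eef_rot: [-3.141, -0.0, 1.708]
wrist_force: [-2.6, -1.6, 4.8]
opening: 0.0389
grip_force: 63.0
```

inch_along --steps '[0.03, 0, 0.0007, -0.0002, 0, 0.03, 0, 0, 0, 0, 0.03, 0, 0, 0, 0]'

```text
time: 13.88
ee_pos: [0.5512, 0.2585, 0.0255]
eef_rot: [-3.139, -0.0, 1.708]
wrist_force: [-2.7, -2.2, 6.3]
opening: 0.0392
grip_force: 63.2
```

inch_along --steps '[0.03, 0, 0.0007, 0, 0, 0.03, 0, 0, 0, 0, 0.03, 0, 0, 0, 0]'

```text
time: 14.13
ee_pos: [0.5513, 0.2585, 0.0256]
eef_rot: [-3.138, -0.0, 1.708]
wrist_force: [-3.5, -2.7, 6.6]
opening: 0.0389
grip_force: 63.4
```

Run:
```python
from h import *
W=manip.camera("wrist");cv2.imwrite("pics/w4.png",W["image"][:,:,::-1])
```

```text
(no output)
```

View pics/w4.png

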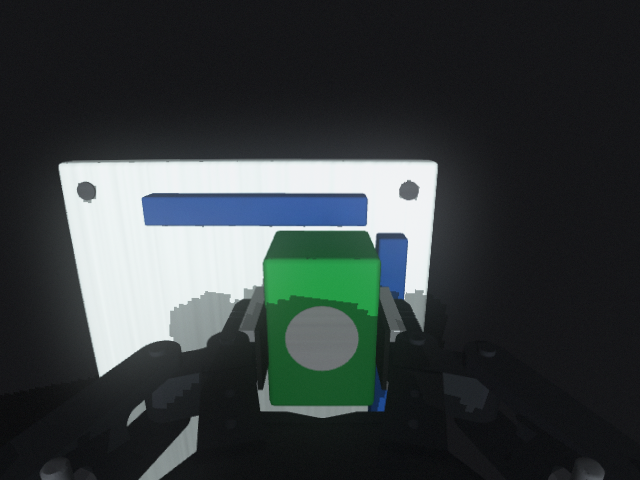

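The wrist view shows the block's lower right edge ~5 px (about 2 mm) short of the long fence (inner edge ~377,238), and the short fence ~3 mm ahead. So the block is sticking on plate friction. I'll unload it vertically and push on.

inch_along --steps '[0.03, 0, 0, -0.0006, 0, 0.03, 0, 0, 0, 0, 0.03, 0, 0, 0, 0]'

```text
time: 14.43
ee_pos: [0.552, 0.2593, 0.0255]
eef_rot: [-3.14, -0.0, 1.708]
wrist_force: [-1.3, -0.9, 0.5]
opening: 0.0389
grip_force: 62.6
```

inch_along --steps '[0.03, 0, 0, -0.0006, 0, 0.03, 0, 0, 0, 0, 0.03, 0, 0, 0, 0]'

```text
time: 14.68
ee_pos: [0.5527, 0.2591, 0.0263]
eef_rot: [-3.142, 0.0, 1.708]
wrist_force: [0.4, -0.2, -1.4]
opening: 0.0391
grip_force: 62.2
```

inch_along --steps '[0.03, 0, 0.001, 0, 0, 0.03, 0, 0, 0, 0, 0.03, 0, 0, 0, 0]'

```text
time: 14.93
ee_pos: [0.5539, 0.2589, 0.0266]
eef_rot: [3.141, 0.0, 1.708]
wrist_force: [-0.0, -0.4, -1.5]
opening: 0.0388
grip_force: 62.2
```

inch_along --steps '[0.03, 0, 0.001, 0, 0, 0.03, 0, 0, 0, 0, 0.03, 0, 0, 0, 0]'

```text
time: 15.18
ee_pos: [0.5542, 0.259, 0.0265]
eef_rot: [-3.14, 0.0, 1.708]
wrist_force: [-0.8, -0.1, -1.5]
opening: 0.0388
grip_force: 62.2
```

inch_along --steps '[0.03, 0, 0.001, 0, 0, 0.03, 0, 0, 0, 0, 0.03, 0, 0, 0, 0]'

```text
time: 15.43
ee_pos: [0.5543, 0.259, 0.0263]
eef_rot: [-3.138, 0.0, 1.708]
wrist_force: [-4.5, -1.2, 0.2]
opening: 0.0389
grip_force: 62.4
```

inch_along --steps '[0.03, 0, 0.001, 0, 0, 0.03, 0, 0, 0, 0, 0.03, 0, 0, 0, 0]'

```text
time: 15.68
ee_pos: [0.5543, 0.259, 0.026]
eef_rot: [-3.136, 0.0, 1.708]
wrist_force: [-5.2, -0.6, 1.5]
opening: 0.0391
grip_force: 62.7
```

inch_along --steps '[0.03, 0, -0.001, 0, 0, 0.03, 0.001, 0, 0, 0, 0.03, 0, 0, 0, 0, 0.03, 0, 0, 0, 0]'

```text
time: 16.02
ee_pos: [0.5542, 0.2591, 0.0259]
eef_rot: [-3.138, 0.001, 1.708]
wrist_force: [-5.0, -1.7, -1.3]
opening: 0.0387
grip_force: 62.3
```

inch_along --steps '[0.03, 0.001, 0, 0, 0, 0.03, 0, 0, 0, 0, 0.03, 0, 0, 0, 0]'

```text
time: 16.27
ee_pos: [0.5542, 0.2594, 0.0259]
eef_rot: [-3.138, 0.002, 1.707]
wrist_force: [-4.8, -3.1, -1.9]
opening: 0.0388
grip_force: 62.3
```

inch_along --steps '[0.03, 0.001, 0, 0, 0, 0.03, 0, 0, 0, 0, 0.03, 0, 0, 0, 0]'

```text
time: 16.52
ee_pos: [0.5541, 0.2601, 0.0258]
eef_rot: [-3.138, 0.003, 1.707]
wrist_force: [-5.0, -2.3, -2.0]
opening: 0.0386
grip_force: 62.3
```

inch_along --steps '[0.03, 0.001, 0, 0, 0, 0.03, 0, 0, 0, 0, 0.03, 0, 0, 0, 0]'

```text
time: 16.77
ee_pos: [0.554, 0.2611, 0.0257]
eef_rot: [-3.138, 0.003, 1.707]
wrist_force: [-4.3, -3.3, -1.3]
opening: 0.0388
grip_force: 62.2
```

inch_along --steps '[0.03, 0.001, 0, 0, 0, 0.03, 0, 0, 0, 0, 0.03, 0, 0, 0, 0]'

```text
time: 17.02
ee_pos: [0.5539, 0.262, 0.0257]
eef_rot: [-3.138, 0.003, 1.707]
wrist_force: [-5.3, -2.8, -2.1]
opening: 0.039
grip_force: 62.2
```

Run:
```python
from h import *
W=manip.camera("wrist");cv2.imwrite("pics/w5.png",cv2.resize(W["image"][140:300,190:430,::-1],None,fx=3.3,fy=3.3,interpolation=cv2.INTER_CUBIC))
```

```text
(no output)
```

View pics/w5.png

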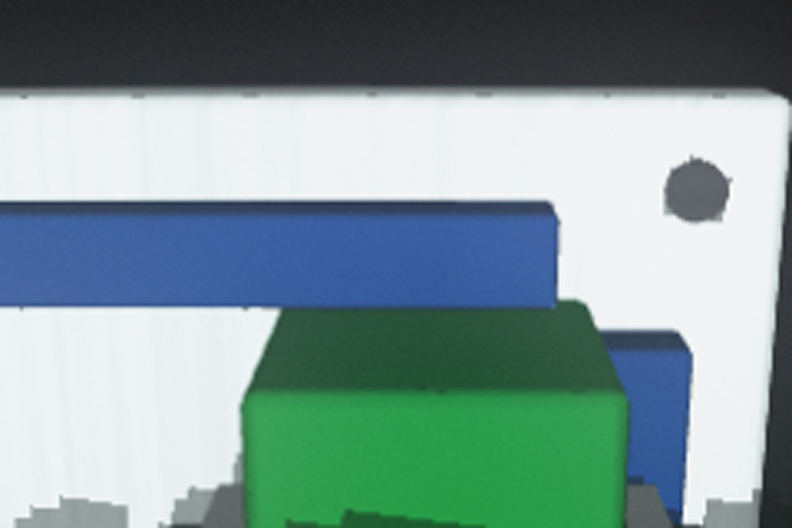

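The crop shows the block's far lower edge (crop row ~302) at the short fence's face (row ~306), with its right side touching the long fence. I'll keep advancing in small steps until the force rises.

inch_along --steps '[0.03, 0.001, 0, 0, 0, 0.03, 0, 0, 0, 0, 0.03, 0, 0, 0, 0]'

```text
time: 17.32
ee_pos: [0.5538, 0.2626, 0.0257]
eef_rot: [-3.138, 0.003, 1.707]
wrist_force: [-3.8, -3.5, -1.6]
opening: 0.0388
grip_force: 62.3
```

inch_along --steps '[0.03, 0.001, 0, 0, 0, 0.03, 0, 0, 0, 0, 0.03, 0, 0, 0, 0]'

```text
time: 17.57
ee_pos: [0.5538, 0.2626, 0.0257]
eef_rot: [-3.138, 0.004, 1.707]
wrist_force: [-4.3, -4.6, -1.0]
opening: 0.0386
grip_force: 62.3
```

inch_along --steps '[0.03, 0.001, 0, 0, 0, 0.03, 0, 0, 0.0005, 0, 0.03, 0, 0, 0, 0, 0.03, 0, 0, 0, 0]'

```text
time: 17.9
ee_pos: [0.5538, 0.2626, 0.0257]
eef_rot: [-3.137, 0.005, 1.706]
wrist_force: [-5.7, -5.4, 1.2]
opening: 0.0387
grip_force: 62.8
```

inch_along --steps '[0.03, 0.001, 0, 0.0005, 0, 0.03, 0, 0, 0, 0, 0.03, 0, 0, 0, 0]'

```text
time: 18.15
ee_pos: [0.5538, 0.2627, 0.0257]
eef_rot: [-3.137, 0.006, 1.706]
wrist_force: [-6.3, -7.6, 5.1]
opening: 0.0386
grip_force: 63.2
```

inch_along --steps '[0.03, 0, 0, -0.0006, 0, 0.03, 0.0015, 0.0005, 0, 0, 0.03, 0, 0, 0, 0, 0.03, 0, 0, 0, 0]'

```text
time: 18.48
ee_pos: [0.5538, 0.2627, 0.0258]
eef_rot: [-3.136, 0.008, 1.706]
wrist_force: [-6.1, -9.3, 4.0]
opening: 0.039
grip_force: 63.0
```

inch_along --steps '[0.03, 0, 0, 0, 0, 0.03, 0, 0, 0, 0, 0.03, 0, 0, 0, 0, 0.03, 0, 0, 0, 0, 0.03, 0, 0, 0, 0, 0.03, 0, 0, 0, 0, 0.03, 0, 0, 0, 0, 0.03, 0, 0, 0, 0]'

```text
time: 19.15
ee_pos: [0.5538, 0.2627, 0.0258]
eef_rot: [-3.136, 0.008, 1.706]
wrist_force: [-7.3, -9.1, 3.9]
opening: 0.0385
grip_force: 63.0
```

Run:
```python
from h import *
W=manip.camera("wrist");a=cv2.resize(W["image"][180:420,230:430,::-1],None,fx=2,fy=2,interpolation=cv2.INTER_CUBIC)
T=manip.camera("top");b=cv2.resize(T["image"][180:300,100:300,::-1],(400,240),interpolation=cv2.INTER_CUBIC);b=cv2.copyMakeBorder(b,0,240,0,0,cv2.BORDER_CONSTANT)
cv2.imwrite("pics/w6.png",np.hstack([a,b]))
```

```text
(no output)
```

View pics/w6.png

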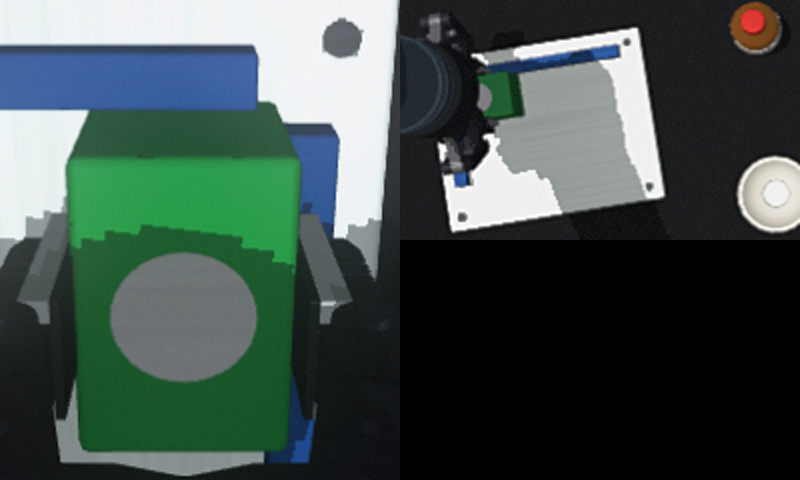

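Both faces touch, and the bottle and dish are undisturbed. The push has tilted the tool by ~0.4°, so I'll ease it slightly and press the block flat.

inch_along --steps '[0.03, -0.0015, -0.0005, 0, 0, 0.03, 0, 0, 0, 0, 0.03, 0, 0, 0, 0]'

```text
time: 19.5
ee_pos: [0.5538, 0.2627, 0.0258]
eef_rot: [-3.137, 0.006, 1.706]
wrist_force: [-5.4, -7.7, 1.4]
opening: 0.0386
grip_force: 62.6
```

inch_along --steps '[0.03, 0, 0, 0.0008, 0, 0.03, 0, 0, 0, 0, 0.03, 0, 0, 0, 0, 0.03, 0, 0, 0, 0, 0.03, 0, 0, 0, 0]'

```text
time: 19.92
ee_pos: [0.5538, 0.2626, 0.0256]
eef_rot: [-3.137, 0.006, 1.706]
wrist_force: [-7.0, -7.8, 5.9]
opening: 0.0391
grip_force: 63.1
```

```bash
python3 -c "
from rig import manip;print(manip.observe()['torque'])"
```

```text
[-1.51776697  1.49508199  0.13634541]
```

```bash
python3 -c "
from rig import manip;print(manip.sign_off())"
```

```text
the job is handed in; nothing more can be done
None
```

The green block is in the plate's corner, resting on the plate to within about 0.3° of tool tilt and held by the gripper at about 7–8 N along each fence direction; I handed the job in at about 20 s, and the sign-off gave no verdict.

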